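Close the dust extractor's filter box with its wing nut

TASK

Close the grey filter box of the bench dust extractor: set the blue slotted lid on it, so that the brass wing nut on the centre stud comes up through the slot and the lid lies flat on the rim all round. Then turn the wing nut clockwise (seen from above) until it is snug across the slot, and let go. Leave the plain green lid where it lies; it belongs to another box.

Things in the scene. Friction and masses are not known exactly. Their poses are not given: they have to be found in the camera images.
- lid_center (a point): Centre, half-way up, of the loose blue lid: a plate 64 (its x) x 130 (its y) x 20 mm high, about 0.16 kg, lying flat on the bench, right way up, with a slot right through its middle, 30 (x) x 60 mm (y). z is up. It is the same turned end for end. It is best taken from above across its 64 mm width at the middle, the fingers outside the long sides; the nut fits up between them.
- seat (a point): Where the blue lid's centre belongs: on the grey filter box, an open-topped box fixed to the bench, 64 (its x) x 130 (its y) mm, rim 36 mm above the bench; this point lies 10 mm above the rim's middle (46 mm above the bench). The lid's x and y lie along this x and y, either way round; outlines then match. Nothing stands higher than the rim but the centre stud (10 mm thick) with the wing nut.
- nut_grip (a point): Where to pinch the brass wing nut on the centre stud: on its axis, 28 mm above its foot, 8 mm below its top. The nut is an upright plate 9 mm thick (its x), 44 mm wide (its y; 34 mm at the top) and 36 mm high, with a hub 16 mm across in its lowest 8 mm. With the nut loose its foot is 59 mm above the bench, 3 mm above the top of a seated lid. Axes turn with the nut; z is up. Pinch across its x.
- wing_nut (a joint): Angle of the wing nut, rad: 0 = loose, wings along the box's long side (y), so that the lid's slot passes over; grows clockwise seen from above; 1.4 = snug, wings across the slot, end of travel. The quick thread sinks the nut 3 mm over the whole travel onto a seated lid. It starts at 0 to 0.12, turns with about 0.03 N m and stays where it is left.
- plain_center (a point): Centre, half-way up, of the plain green lid: 64 (x) x 130 (y) x 20 mm, with no slot, lying loose on the bench. It is to be left alone.

How it is judged:
By the outcome, as a careful person would: the job done as asked, in the order asked, and still so for the second after the job is handed in, with the robot touching nothing.
It also fails if it takes over 54 s, if anything falls off the work surface, if the arm or the gripper's body presses on something with over 40 N, if the wrist force passes 120 N, or if a joint passes its speed limit or range.

ROBOT

A 6-joint arm with a two-finger parallel gripper is mounted at the origin on a cart in front of the work surface, level with it; the furniture and walls round the work are solid. World frame = base frame: x ahead of the robot, y to its left, z up, the work surface at z = 0. Lengths are in mm, angles in degrees, forces in N, time in s.
With the tool pointing down it reaches from about 300 to 850 mm from the base axis. Payload 4.2 kg.
Tool frame: the origin (TCP) lies midway between the tips of the shut fingers; the grasp point (between the pads) lies 19 mm behind it (env.grasp_offset is the distance from the TCP to the grasp point, in mm); z points along the fingers, y is the line along which they close (so a half turn about z gives the same grasp; the last joint's range is limited). The gripper opens to 91 mm and grips with 3 to 60 N. Pads are 32 mm wide; open, the fingers measure 118 mm over their backs; the gripper's body (76 mm by 178 mm) begins 60 mm behind the grasp point.
Start: joints at [67.666, 18.312, 89.639, -0, 72.044, -1.146], TCP at [207.826, 536.147, 193.476] pointing down, gripper open.
Joint ranges: [-177.97, 177.97], [-48.28, 115.42], [12.27, 149.76], [-77.06, 257.06], [2.81, 150.46], [-146.56, 146.56]. Speed limits (degrees/s): [147.25, 147.25, 180, 180, 180, 180].

INTERFACE

Orientations are given as [roll, pitch, yaw] about the fixed x, y, z axes, in that order (R = Rz(yaw) Ry(pitch) Rx(roll)).
In Python, from workcell import env, optics gives the robot as it stands. The module is installed in compiled form; this text tells all that it offers.
- The arm moves only by the tool send_rows, never from a script. Its argument "targets" is a list that holds one entry, the list of rows, each a list of 7 numbers: the turn, a rotation vector about the world's x, y, z scaled (see below), then the shift along the world's x, y, z scaled (see below), then the closure, from -1 (fully open) to 1 (shut). In form: [[[rx, ry, rz, x, y, z, gripper], ...]]. A call has 1 to 12 rows; each row shifts and turns the commanded pose from where the row before left it; what a row does not reach is not made up. The controller multiplies each number of a shift by 0.2 m and each number of a turn by pi/2 rad. A row lasts 1/10 s, in which the tool goes at most 50 mm and 8.59 degrees, less where a joint would pass 70% of its speed; a pose out of reach is approached as far as the arm can. A call with a number of a shift or a turn outside -1 to 1 is refused whole. A call with a gripper value outside its range is refused whole. The fingers move at their own pace and stop on an object; "grip_force" is the grip in N (left out, the last holds). Time passes only in rows, so rows that do not move let the fingers close. It gives the time, the measured TCP pose, the force, the opening and the grip force at its end, in the units of the state.
- env.state(): the state, without advancing time (a new reading comes with each control period).
- optics.grab_frame(name): name is "scene" or "top"; returns (picture, depth): 400x640x3 uint8, red, green, blue; 400x640 float32, mm along the optical axis (not along the pixel's ray), 0 where there is no reading.
- optics.camera_info(name): a dict with "camera_matrix" (3x3 intrinsics, pixels), "R" (3x3) and "t" (3): a world point X has camera coordinates R X + t. Camera axes: x right, y down, z forward; pixel columns grow to the right and rows downward; lengths in mm; the calibration is good to about 2 mm. A picture is of the moment at which its call begins. camera_info takes no time and is no camera call.
- env.job_done(): hands the job in; it is judged then, once.
Trained networks look in the newest picture that a camera, given by its name, has taken for a name from the list of things; names that differ only in an ending like _2 or _b are one class to them, and where a whole thing is asked for, a point or a joint stands for the part that bears it (a point fixed in the world has none). Each returns a list of dicts, best first, with "conf" (0 to 1); they miss things now and then, are a little off and sometimes report something else, mostly with a low value. They report only what shows in the picture. A call takes as long as a camera call.
- optics.silhouettes(camera, name): "mask" (400x640 bool, what is visible of it) and "at" ([column, row] in pixels, amid what is visible of it).
- optics.place_of(camera, name): "at" ([column, row] in pixels: a listed point, or the origin of a listed thing).
The state is a dict: "time_s": time; "qpos": joint angles; "qvel": joint speeds; "effort": joint torques, N m; "ee_pos": TCP position; "ee_rot": TCP orientation; "force": force on the tool from outside, world axes, zero at the start; "torque": the same for the moment, N m; "gripper_width": finger opening in mm; "gripper_force": force on a finger pad.
Only numpy, scipy, OpenCV 4.12 (cv2) and the standard library are available. Lean on these libraries where they do the work, as an engineer would, in place of code of your own. Each camera call takes 0.05 s, during which the arm holds its last target. There are 200 camera calls.

## Working session

There is one attempt and no reset: what is moved stays moved. The work goes in short steps, Python scripts to look and compute and a tool call to move; the robot and the scene stay as the last step left them, time stands still between calls to the robot, and variables do not carry over. Pictures are saved under pics/ and viewed, at most 10 in all, crops included, and the job is handed in when it is done.

Besides the shell and the picture viewer there is one more tool, called by a JSON object that holds its "name" and its "arguments". send_rows: Moves the arm, as the interface text tells. Its arguments: {"type":"object","properties":{"targets":{"type":"array"},"grip_force":{"type":"number"}},"required":["targets"]}

```bash
mkdir -p pics
cat > h.py <<'E'
import numpy as np, cv2
from workcell import env, optics
def px2w(cam,uv,z):
    c=optics.camera_info(cam);K,R,t=[np.array(c[k],float) for k in("camera_matrix","R","t")]
    d=R.T@np.linalg.solve(K,[uv[0],uv[1],1]);o=-R.T@t
    return o+d*(z-o[2])/d[2]
def cloud(cam,depth):
    c=optics.camera_info(cam);K,R,t=[np.array(c[k],float) for k in("camera_matrix","R","t")]
    v,u=np.indices(depth.shape);p=np.stack([u,v,np.ones_like(u)],-1)@np.linalg.inv(K).T*depth[...,None]
    return (p-t.ravel())@R
E
cat > a.py <<'E'
from h import *
ims=[]
for cam in("top","scene"):
    im,d=optics.grab_frame(cam);P=cloud(cam,d)
    cv2.imwrite(f"pics/{cam}0.png",im[...,::-1])
    for n in("lid_center","seat","nut_grip","wing_nut","plain_center"):
        z={"lid_center":10,"seat":46,"nut_grip":87,"plain_center":10,"wing_nut":59}[n]
        for r in optics.place_of(cam,n)[:2]: print(cam,n,np.round(r["at"]),round(r["conf"],2),px2w(cam,r["at"],z).round(1))
        if n in("lid_center","nut_grip","plain_center"):
            for r in optics.silhouettes(cam,n)[:1]:
                m=r["mask"]&(d>0);Q=P[m]
                if len(Q)<10: continue
                zt=np.percentile(Q[:,2],90); T=Q[abs(Q[:,2]-zt)<6]
                print("  sil",round(r["conf"],2),m.sum(),zt.round(1),cv2.minAreaRect(T[:,:2].astype(np.float32)))
print(env.state())
E
python3 a.py
```

```text
top lid_center [367. 169.] 0.98 [ 580.2 -156.5   10. ]
  sil 0.64 1438 20.8 ((578.2405395507812, -159.8264923095703), (129.9089813232422, 64.6546859741211), 74.4210433959961)
top seat [264. 220.] 0.76 [473.   66.1  46. ]
top nut_grip [265. 221.] 0.47 [470.1  59.1  87. ]
  sil 0.57 116 94.9 ((467.9966735839844, 59.57975769042969), (8.951059341430664, 35.184146881103516), 12.227835655212402)Traceback (most recent call last):
  File "a.py", line 8, in <module>
    for r in optics.place_of(cam,n)[:2]: print(cam,n,np.round(r["at"]),round(r["conf"],2),px2w(cam,r["at"],z).round(1))
             ~~~~~~~~~~~~~~~^^^^^^^
ValueError: it knows: lid_center, nut_grip, plain_center, seat
```

```bash
python3 -c "
import cv2,numpy as np
a=[cv2.imread(f'pics/{c}0.png') for c in('top','scene')]
cv2.imwrite('pics/both.png',cv2.resize(np.vstack(a),(480,600)))"
```

```text
[ WARN:0@0.011] global loadsave.cpp:275 findDecoder imread_('pics/scene0.png'): can't open/read file: check file path/integrity
Traceback (most recent call last):
ValueError: all the input arrays must have same number of dimensions, but the array at index 0 has 3 dimension(s) and the array at index 1 has 2 dimension(s)
```

View pics/top0.png

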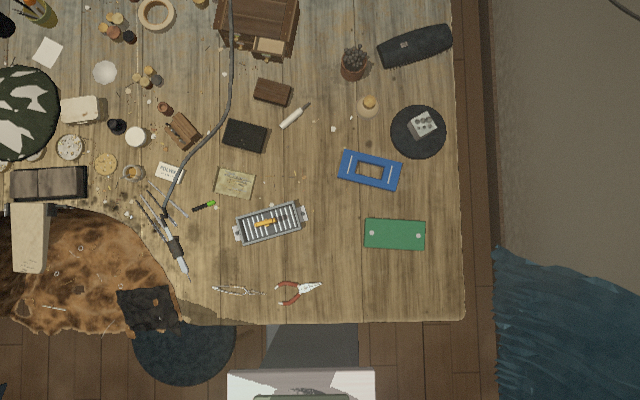

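The top view shows the blue lid at (370,170), the grey box at (268,222) with the brass nut at (265,222), and the green lid at (394,234). Next I measure the box's rim and the scene view.

```bash
cat > b.py <<'E'
from h import *
for cam in("top","scene"):
    im,d=optics.grab_frame(cam);P=cloud(cam,d)
    cv2.imwrite(f"pics/{cam}1.png",im[...,::-1])
    for n,z in dict(lid_center=10,seat=46,nut_grip=87,plain_center=10).items():
        for r in optics.place_of(cam,n)[:1]: print(cam,n,np.round(r["at"]),round(r["conf"],2),px2w(cam,r["at"],z).round(1))
    for n in ("lid_center","nut_grip","seat"):
        if n=="seat": m=(np.hypot(P[...,0]-471,P[...,1]-60)<110)&(abs(P[...,2]-36)<5)&(d>0)
        else:
            s=optics.silhouettes(cam,n)
            if not s: continue
            m=s[0]["mask"]&(d>0)
        Q=P[m]
        if len(Q)<10: continue
        zt=np.percentile(Q[:,2],85);T=Q[abs(Q[:,2]-zt)<5][:,:2].astype(np.float32)
        print("  ",n,len(T),zt.round(1),cv2.minAreaRect(T))
        if n=="seat": print(T.min(0),T.max(0))
s=env.state();print({k:np.round(s[k],1) for k in("ee_pos","ee_rot","time_s","gripper_width","qpos")})
a=cv2.imread("pics/top1.png")[180:260,210:330];cv2.imwrite("pics/crop1.png",cv2.resize(a,None,fx=5,fy=5))
E
python3 b.py
```

```text
top lid_center [366. 170.] 0.83 [ 578.6 -152.9   10. ]
top seat [267. 221.] 0.88 [470.8  60.4  46. ]
top nut_grip [265. 221.] 0.43 [469.9  58.5  87. ]
top plain_center [395. 237.] 0.94 [ 430.3 -212.    10. ]
   lid_center 1341 20.3 ((578.3796997070312, -160.07781982421875), (129.4566650390625, 64.37422943115234), 74.42603302001953)
   nut_grip 77 94.5 ((468.17669677734375, 58.603370666503906), (8.766685485839844, 37.202083587646484), 13.059039115905762)
   seat 474 36.4 ((467.63568115234375, 60.81980895996094), (64.0193862915039, 129.6556396484375), 14.98558521270752)
[421.95392    -7.8658195] [513.22485 130.80699]
scene lid_center [386. 238.] 0.66 [ 584.4 -162.8   10. ]
scene seat [253. 221.] 0.89 [463.8  61.9  46. ]
scene nut_grip [252. 205.] 0.7 [466.7  61.4  87. ]
scene plain_center [374. 306.] 0.78 [ 437.  -210.7   10. ]
   lid_center 1499 19.2 ((580.7811279296875, -159.70379638671875), (131.62081909179688, 67.69977569580078), 74.52362060546875)
   nut_grip 107 91.7 ((468.8179016113281, 59.64299392700195), (11.83649730682373, 41.274967193603516), 12.325691223144531)
   seat 498 35.2 ((468.79376220703125, 60.570716857910156), (69.10456848144531, 131.015625), 15.067781448364258)
[421.43195   -9.418403] [514.46    129.90523]
{'ee_pos': array([207.8, 536.2, 193.5]), 'ee_rot': array([180. ,  -0. , 158.8]), 'time_s': np.float64(1.0), 'gripper_width': np.float64(91.3), 'qpos': array([67.7, 18.3, 89.6,  0. , 72. , -1.1])}
```

View pics/scene1.png

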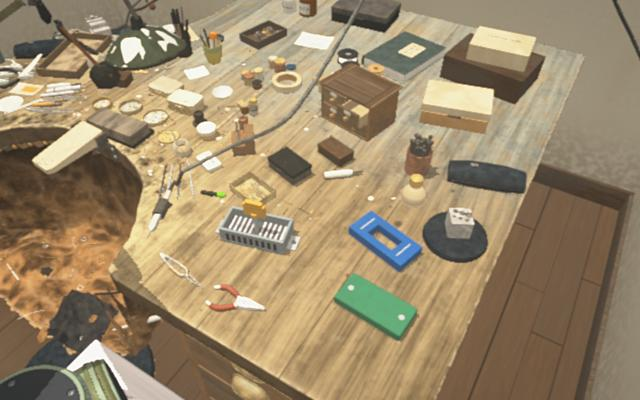

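View pics/crop1.png

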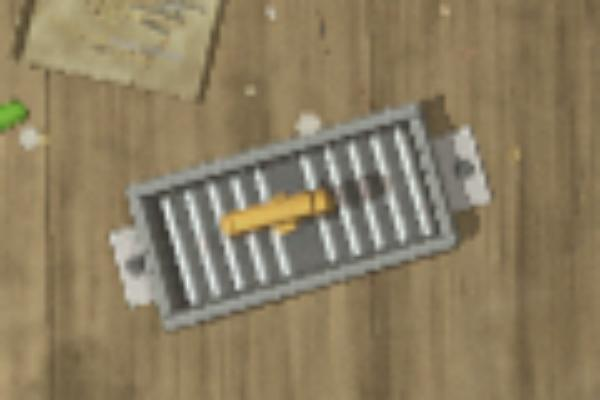

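The scene view agrees with the top view: nut at (252,207), box at (256,230), lid at (385,240), green lid at (375,305).
- **Lid:** centre (579,-160), short axis at -15.6°, so tool yaw is 74.4.
- **Box:** centre (468,60.5), short axis at 15°, so tool yaw is 105.
- **Nut:** turned about 2.5°.

Now I go over the lid.

{"name": "send_rows", "arguments": {"targets": [[[0,0,-0.0521,0.103,-0.1935,0,-1],[0,0,-0.0521,0.103,-0.1935,0,-1],[0,0,-0.0521,0.103,-0.1935,0,-1],[0,0,-0.0521,0.103,-0.1935,0,-1],[0,0,-0.0521,0.103,-0.1935,0,-1],[0,0,-0.0521,0.103,-0.1935,0,-1],[0,0,-0.0521,0.103,-0.1935,0,-1],[0,0,-0.0521,0.103,-0.1935,0,-1],[0,0,-0.0521,0.103,-0.1935,0,-1]]]}}

```text
time_s: 1.9
ee_pos: [393.8, 186.3, 193.8]
ee_rot: [179.9, -0.0, 116.4]
force: [0.9, 0.0, -0.2]
gripper_width: 91.4
gripper_force: 0.0
```

{"name": "send_rows", "arguments": {"targets": [[[0,0,-0.0521,0.103,-0.1935,0,-1],[0,0,-0.0521,0.103,-0.1935,0,-1],[0,0,-0.0521,0.103,-0.1935,0,-1],[0,0,-0.0521,0.103,-0.1935,0,-1],[0,0,-0.0521,0.103,-0.1935,0,-1],[0,0,-0.0521,0.103,-0.1935,0,-1],[0,0,-0.0521,0.103,-0.1935,0,-1],[0,0,-0.0521,0.103,-0.1935,0,-1],[0,0,-0.0521,0.103,-0.1935,0,-1],[0,0,0,0,0,0,-1],[0,0,0,0,0,0,-1]]]}}

```text
time_s: 3.0
ee_pos: [578.5, -161.0, 192.8]
ee_rot: [-179.9, -0.0, 74.3]
force: [-0.8, 0.1, 0.6]
gripper_width: 91.5
gripper_force: 0.0
```

{"name": "send_rows", "arguments": {"targets": [[[0,0,0,0,0.005,-0.2,-1],[0,0,0,0,0,-0.2,-1],[0,0,0,0,0,-0.2,-1],[0,0,0,0,0,-0.15,-1],[0,0,0,0,0,-0.1,-1],[0,0,0,0,0,-0.06,-1],[0,0,0,0,0,-0.03,-1],[0,0,0,0,0,0,-1],[0,0,0,0,0,0,-1]]]}}

```text
time_s: 3.9
ee_pos: [579.4, -159.4, 6.6]
ee_rot: [179.9, -0.0, 74.4]
force: [0.1, 0.6, 0.7]
gripper_width: 91.1
gripper_force: 0.0
```

{"name": "send_rows", "arguments": {"targets": [[[0,0,0,0,0,0,1],[0,0,0,0,0,0,1],[0,0,0,0,0,0,1],[0,0,0,0,0,0,1],[0,0,0,0,0,0,1],[0,0,0,0,0,0,1],[0,0,0,0,0,0,1],[0,0,0,0,0,0,1]]], "grip_force": 25}}

```text
time_s: 4.7
ee_pos: [578.6, -159.5, 5.4]
ee_rot: [180.0, -0.0, 74.4]
force: [0.4, 1.1, 0.0]
gripper_width: 29.9
gripper_force: 0.0
```

The opening is 29.9 mm with no force, where a gripped lid would give 64. I look before doing anything else.

```bash
python3 b.py; python3 -c "
import cv2,numpy as np
a=cv2.imread('pics/top1.png')[110:260,300:460];b=cv2.imread('pics/scene1.png')[130:330,290:500]
cv2.imwrite('pics/c2.png',np.hstack([cv2.resize(a,(400,375)),cv2.resize(b,(394,375))]))"
```

```text
top seat [267. 220.] 0.58 [472.6  60.2  46. ]
top nut_grip [267. 220.] 0.54 [471.7  55.3  87. ]
   seat 480 36.4 ((467.6481628417969, 60.89667510986328), (64.1228256225586, 129.9942169189453), 15.064593315124512)
[421.9527    -9.767007] [513.05475 130.3096 ]
scene lid_center [385. 241.] 0.55 [ 576.7 -165.    10. ]
scene seat [255. 219.] 0.61 [469.   60.7  46. ]
scene nut_grip [251. 204.] 0.73 [467.5  63.6  87. ]
scene plain_center [376. 308.] 0.65 [ 435.3 -215.5   10. ]
   lid_center 901 19.0 ((579.7998046875, -160.4806671142578), (130.13241577148438, 68.93102264404297), 73.66142272949219)
   nut_grip 92 91.8 ((468.90234375, 58.9801025390625), (9.781593322753906, 40.124778747558594), 14.703594207763672)
   seat 493 35.1 ((469.02191162109375, 60.04740905761719), (67.26216888427734, 131.66554260253906), 15.065468788146973)
[421.95178  -10.490984] [514.85486 131.14838]
{'ee_pos': array([ 578.6, -159.4,    5.5]), 'ee_rot': array([180. ,   0. ,  74.4]), 'time_s': np.float64(5.4), 'gripper_width': np.float64(0.5), 'qpos': array([-16.5,  30.3, 100.1,  -0. ,  49.6,  -0.9])}
```

View pics/c2.png

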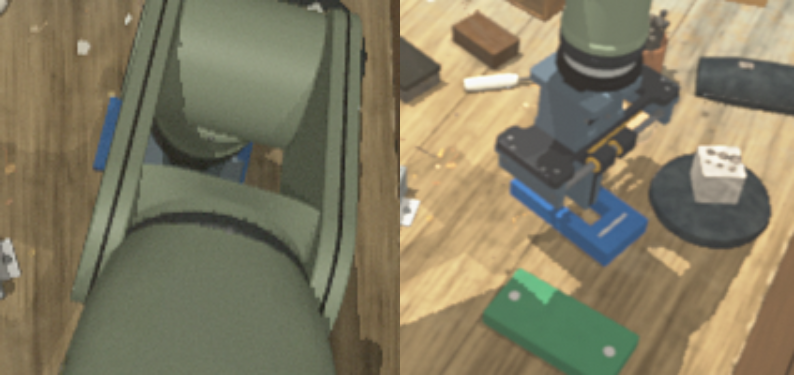

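Seen here: the gripper body over the lid at scene-crop (590,150), with the lid apparently still in place at (580,220). I can't tell where the fingers are, so I zoom in.

```bash
python3 -c "
import cv2
b=cv2.imread('pics/scene1.png')[165:285,335:445]
cv2.imwrite('pics/c3.png',cv2.resize(b,(550,600),interpolation=cv2.INTER_CUBIC))"
python3 - <<'E'
from h import *
im,d=optics.grab_frame("scene");P=cloud("scene",d)
c=np.array([578.6,-159.4]);a=np.radians(-15.6)
q=P[...,:2]-c;s=q@[np.cos(a),np.sin(a)];l=q@[-np.sin(a),np.cos(a)]
for lo,hi in((24,40),(40,60),(60,80)):
    m=(P[...,2]>lo)&(P[...,2]<hi)&(np.hypot(s,l)<140)&(d>0)
    print(lo,m.sum(),np.percentile(s[m],[0,25,50,75,100]).round(),np.percentile(l[m],[0,25,50,75,100]).round())
s=env.state();print(s["gripper_width"],s["gripper_force"],s["force"],s["time_s"])
E
```

```text
24 216 [-12.   1.  94. 110. 138.] [-97. -83. -17.   2.  46.]
40 347 [-13.   7.  97. 107. 125.] [-98. -85. -72. -18.  44.]
60 73 [-14. -12.  -8.   4. 118.] [-92. -18. -17. -15.  -3.]
0.5148619907622889 0.0 [-0.44084416 -0.45902427 -0.36667055] 5.45
```

View pics/c3.png

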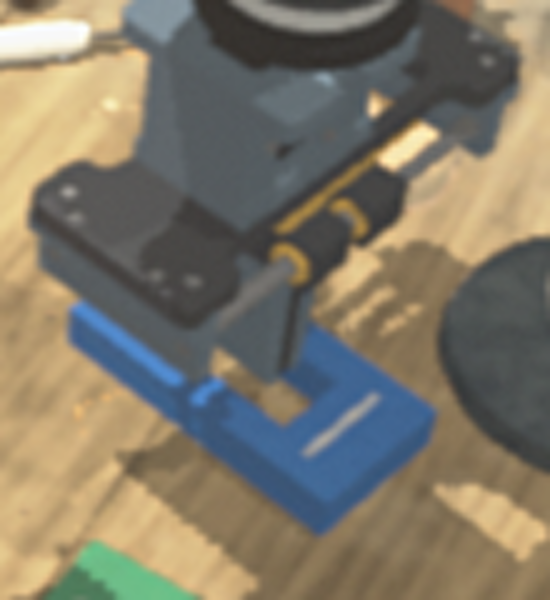

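Run:
```python
from h import *
im,d=optics.grab_frame("scene");P=cloud("scene",d)
c=np.array([578.6,-159.4]);a=np.radians(-15.6)
for u in(382,386,388,390,392,394):
    for v in range(229,252,2):
        p=P[v,u]; q=p[:2]-c
        print((u,v),np.round([q@[np.cos(a),np.sin(a)],q@[-np.sin(a),np.cos(a)],p[2]]).astype(int),end=" ")
    print()
```

```text
(382, 229) [-12  -2  52] (382, 231) [-11  -2  46] (382, 233) [-10  -2  39] (382, 235) [-9 -2 33] (382, 237) [13 13 -4] (382, 239) [ 8  8 -2] (382, 241) [3 4 0] (382, 243) [ 2  3 -5] (382, 245) [-17 -11  18] (382, 247) [-21 -15  19] (382, 249) [-24 -18  18] (382, 251) [-27 -20  17] 
(386, 229) [-12 -11  59] (386, 231) [-12 -11  54] (386, 233) [-10 -11  47] (386, 235) [-11 -12  43] (386, 237) [ -9 -11  35] (386, 239) [ -9 -12  30] (386, 241) [11  0 -4] (386, 243) [ 5 -4 -1] (386, 245) [ 4 -6 -5] (386, 247) [-14 -19  16] (386, 249) [-19 -23  18] (386, 251) [-23 -26  18] 
(388, 229) [-11 -15  62] (388, 231) [-12 -16  59] (388, 233) [-13 -17  54] (388, 235) [-11 -17  47] (388, 237) [-10 -17  40] (388, 239) [-10 -17  35] (388, 241) [ -7 -16  26] (388, 243) [ 8 -7 -1] (388, 245) [  5 -10  -1] (388, 247) [  3 -12  -4] (388, 249) [-18 -26  20] (388, 251) [-20 -29  19] 
(390, 229) [ -9 -17  62] (390, 231) [ -9 -18  58] (390, 233) [ -7 -18  50] (390, 235) [ -7 -18  44] (390, 237) [ -6 -18  38] (390, 239) [ -5 -19  32] (390, 241) [16 -6 -2] (390, 243) [11 -9 -1] (390, 245) [  8 -12  -2] (390, 247) [  3 -16   0] (390, 249) [  1 -18  -3] (390, 251) [-18 -31  19] 
(392, 229) [  0 -16  55] (392, 231) [  1 -16  48] (392, 233) [  1 -17  43] (392, 235) [  5 -15  33] (392, 237) [  4 -16  28] (392, 239) [17 -9  6] (392, 241) [18 -8 -2] (392, 243) [ 16 -11  -4] (392, 245) [ 12 -14  -4] (392, 247) [  5 -19   1] (392, 249) [  1 -22   0] (392, 251) [-14 -33  17] 
(394, 229) [  4 -18  53] (394, 231) [  5 -18  46] (394, 233) [  7 -17  39] (394, 235) [  6 -18  34] (394, 237) [ 17 -12  14] (394, 239) [ 17 -13   9] (394, 241) [ 17 -13   3] (394, 243) [ 17 -15  -1] (394, 245) [ 13 -18  -2] (394, 247) [  9 -22   0] (394, 249) [ -8 -33  18] (394, 251) [-12 -36  18]
```

The depth shows the shut fingers' tips at about z=26 while the state reports TCP z=5.5. They closed above the lid without touching it. Laterally the fingers agree with the state to about 1 mm. So real tip height = reported z + about 20.5 mm, and I allow for that from here on. I open and descend carefully, watching the force.

{"name": "send_rows", "arguments": {"targets": [[[0,0,0,0,0,0,-1],[0,0,0,0,0,0,-1],[0,0,0,0,0,0,-1],[0,0,0,0,0,0,-1],[0,0,0,0,0,0,-1],[0,0,0,0,0,0,-1],[0,0,0,0,0,0,-1],[0,0,0,0,0,0,-1],[0,0,0,0,0,0,-1],[0,0,0,0,0,0,-1],[0,0,0,0,0,0,-1],[0,0,0,0,0,0,-1]]]}}

```text
time_s: 6.7
ee_pos: [578.6, -159.5, 5.5]
ee_rot: [180.0, -0.0, 74.4]
force: [-0.3, 0.6, 0.0]
gripper_width: 90.8
gripper_force: 0.0
```

{"name": "send_rows", "arguments": {"targets": [[[0,0,0,0,0,-0.02,-1],[0,0,0,0,0,-0.02,-1],[0,0,0,0,0,-0.02,-1],[0,0,0,0,0,-0.02,-1],[0,0,0,0,0,0,-1],[0,0,0,0,0,0,-1]]]}}

```text
time_s: 7.3
ee_pos: [578.6, -159.4, -10.7]
ee_rot: [-180.0, -0.0, 74.4]
force: [0.5, -0.1, -0.0]
gripper_width: 91.3
gripper_force: 0.0
```

{"name": "send_rows", "arguments": {"targets": [[[0,0,0,0,0,-0.01,-1],[0,0,0,0,0,-0.01,-1],[0,0,0,0,0,0,-1],[0,0,0,0,0,0,1],[0,0,0,0,0,0,1],[0,0,0,0,0,0,1],[0,0,0,0,0,0,1],[0,0,0,0,0,0,1],[0,0,0,0,0,0,1],[0,0,0,0,0,0,1],[0,0,0,0,0,0,1]]], "grip_force": 25}}

```text
time_s: 8.4
ee_pos: [579.0, -159.5, -14.4]
ee_rot: [180.0, 0.0, 74.4]
force: [1.3, -0.2, -0.1]
gripper_width: 63.4
gripper_force: 25.0
```

{"name": "send_rows", "arguments": {"targets": [[[0,0,0,0,0,0.05,1],[0,0,0,0,0,0.1,1],[0,0,0,0,0,0.15,1],[0,0,0,0,0,0.15,1],[0,0,0,0,0,0.15,1],[0,0,0,0,0,0.1,1],[0,0,0,0,0,0,1]]]}}

```text
time_s: 9.1
ee_pos: [580.1, -159.9, 128.9]
ee_rot: [179.6, 0.0, 74.4]
force: [-0.4, -1.3, -2.7]
gripper_width: 63.6
gripper_force: 25.0
```

{"name": "send_rows", "arguments": {"targets": [[[0,0,0.034,-0.055,0.11,0,1],[0,0,0.034,-0.055,0.11,0,1],[0,0,0.034,-0.055,0.11,0,1],[0,0,0.034,-0.055,0.11,0,1],[0,0,0.034,-0.055,0.11,0,1],[0,0,0.034,-0.055,0.11,0,1],[0,0,0.034,-0.055,0.11,0,1],[0,0,0.034,-0.055,0.11,0,1],[0,0,0.034,-0.055,0.11,0,1],[0,0,0.034,-0.055,0.11,0,1],[0,0,0,0,0,0,1],[0,0,0,0,0,0,1]]]}}

```text
time_s: 10.3
ee_pos: [467.6, 60.6, 124.6]
ee_rot: [-179.9, 0.0, 105.1]
force: [0.4, -0.8, -2.9]
gripper_width: 64.0
gripper_force: 25.0
```

Run:
```python
from h import *
for cam in("top","scene"):
    im,d=optics.grab_frame(cam);P=cloud(cam,d)
    cv2.imwrite(f"pics/{cam}2.png",im[...,::-1])
    hsv=cv2.cvtColor(im,cv2.COLOR_RGB2HSV)
    m=(d>0)&(hsv[...,0]>102)&(hsv[...,0]<120)&(hsv[...,1]>150)&(np.hypot(P[...,0]-468,P[...,1]-60)<150)
    Q=P[m];print(cam,len(Q))
    if len(Q)>20:
        zt=np.percentile(Q[:,2],80);T=Q[abs(Q[:,2]-zt)<6]
        print(zt,np.percentile(Q[:,2],[2,50,98]).round(),cv2.minAreaRect(T[:,:2].astype(np.float32)))
s=env.state();print(s["ee_pos"],s["ee_rot"],s["gripper_width"])
cv2.imwrite("pics/c4.png",cv2.resize(cv2.imread("pics/scene2.png")[100:280,160:360],(660,594)))
```

```text
top 2
scene 12
[468.48325322  60.03288199 124.91725136] [-1.79942940e+02  9.41798589e-03  1.04973029e+02] 63.77072332696884
```

View pics/c4.png

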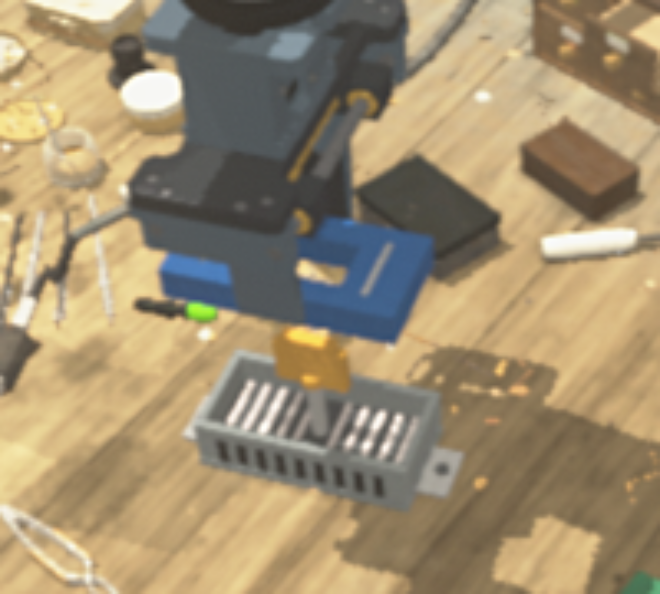

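The lid is held over the box (crop (300,280)), with the nut below it at (315,360). My colour threshold missed the lid, so I measure the held lid with the network mask plus depth.

```bash
cat > lid.py <<'E'
from h import *
im,d=optics.grab_frame("scene");P=cloud("scene",d)
for r in optics.silhouettes("scene","lid_center")[:1]:
    Q=P[r["mask"]&(d>0)];print(r["conf"],r["at"],len(Q),np.percentile(Q[:,2],[2,25,50,75,98]).round())
    h,e=np.histogram(Q[:,2],np.arange(0,200,2));zt=np.median(Q[Q[:,2]>np.percentile(Q[:,2],60),2]);T=Q[abs(Q[:,2]-zt)<5]
    print(zt,len(T),cv2.minAreaRect(T[:,:2].astype(np.float32)))
s=env.state();print(s["ee_pos"],s["ee_rot"],s["time_s"])
E
python3 lid.py
```

```text
0.77 [266.6, 183.8] 1438 [136. 149. 156. 158. 159.]
157.99794457752978 932 ((468.9071960449219, 59.804161071777344), (69.51402282714844, 130.89276123046875), 15.18198013305664)
[468.78527508  59.9009009  125.16852977] [-1.79975059e+02  6.48150550e-03  1.04943563e+02] 10.5
```

The lid sits within 1 mm and 0.2° of the box outline. I descend with a +0.6 mm y correction. The seated height should be a reported z of about 21.6.

{"name": "send_rows", "arguments": {"targets": [[[0,0,0,0,0.003,-0.07,1],[0,0,0,0,0,-0.1,1],[0,0,0,0,0,-0.1,1],[0,0,0,0,0,-0.08,1],[0,0,0,0,0,-0.06,1],[0,0,0,0,0,-0.04,1],[0,0,0,0,0,-0.03,1],[0,0,0,0,0,-0.015,1],[0,0,0,0,0,0,1],[0,0,0,0,0,0,1]]]}}

```text
time_s: 11.5
ee_pos: [469.0, 61.1, 26.8]
ee_rot: [179.9, 0.0, 105.0]
force: [-0.2, -0.0, -1.8]
gripper_width: 63.8
gripper_force: 25.0
```

{"name": "send_rows", "arguments": {"targets": [[[0,0,0,0,0,-0.005,1],[0,0,0,0,0,-0.005,1],[0,0,0,0,0,-0.005,1],[0,0,0,0,0,0,1],[0,0,0,0,0,0,1]]]}}

```text
time_s: 12.0
ee_pos: [468.6, 61.2, 23.5]
ee_rot: [180.0, 0.0, 105.0]
force: [0.9, 0.9, -1.7]
gripper_width: 63.7
gripper_force: 25.0
```

{"name": "send_rows", "arguments": {"targets": [[[0,0,0,0,-0.003,-0.004,1],[0,0,0,0,0,-0.004,1],[0,0,0,0,0,-0.003,1],[0,0,0,0,0,0,1],[0,0,0,0,0,0,1]]]}}

```text
time_s: 12.5
ee_pos: [468.6, 60.5, 21.6]
ee_rot: [180.0, 0.0, 105.0]
force: [-2.3, -0.4, 3.7]
gripper_width: 63.9
gripper_force: 25.0
```

Contact: the vertical force went from -1.7 to +3.7 N at the expected height. I release, rise and look.

{"name": "send_rows", "arguments": {"targets": [[[0,0,0,0,0,0,-1],[0,0,0,0,0,0,-1],[0,0,0,0,0,0,-1],[0,0,0,0,0,0,-1],[0,0,0,0,0,0,-1],[0,0,0,0,0,0.05,-1],[0,0,0,0,0,0.1,-1],[0,0,0,0,0,0.15,-1],[0,0,0,0,0,0.2,-1],[0,0,0,0,0,0.15,-1],[0,0,0,0,0,0,-1]]]}}

```text
time_s: 13.6
ee_pos: [471.8, 60.9, 156.3]
ee_rot: [179.4, 0.1, 105.0]
force: [0.5, 0.9, 0.8]
gripper_width: 91.2
gripper_force: 0.0
```

```bash
python3 lid.py
python3 - <<'E'
from h import *
im,d=optics.grab_frame("scene");P=cloud("scene",d)
s=optics.silhouettes("scene","nut_grip")
for r in s[:1]:
    Q=P[r["mask"]&(d>0)];T=Q[Q[:,2]>75];print(r["conf"],r["at"],len(T),np.percentile(T[:,2],98),cv2.minAreaRect(T[:,:2].astype(np.float32)))
for r in optics.place_of("scene","nut_grip")[:1]: print(px2w("scene",r["at"],87))
cv2.imwrite("pics/c5.png",cv2.resize(im[130:280,180:340,::-1],(640,600)))
E
```

```text
0.77 [258.0, 224.9] 1820 [24. 48. 53. 55. 57.]
54.94552355076822 1296 ((467.5423889160156, 60.03252410888672), (67.65924835205078, 131.60430908203125), 15.396499633789062)
[468.74019041  60.54023774 152.04532766] [1.79899447e+02 1.68668858e-02 1.05009283e+02] 13.7
0.75 [252.1, 208.6] 212 94.68058391669365 ((468.1658630371094, 60.00928497314453), (12.048941612243652, 43.40119934082031), 11.681339263916016)
[466.09655334  61.86441892  87.        ]
```

View pics/c5.png

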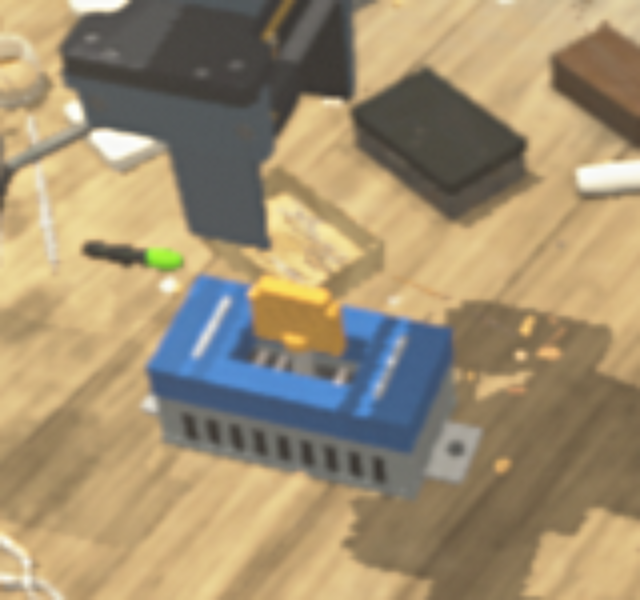

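The lid lies flat on the box (crop (300,360)): top at 55–57, turned 15.4°, centred to about 1 mm. The nut stands up through the slot at (297,315), with its x axis at about 12.3°. I descend to pinch it (tips at about 69, reported z about 49).

{"name": "send_rows", "arguments": {"targets": [[[0,0,-0.028,-0.001,-0.001,-0.07,-1],[0,0,0,0,0,-0.1,-1],[0,0,0,0,0,-0.1,-1],[0,0,0,0,0,-0.1,-1],[0,0,0,0,0,-0.08,-1],[0,0,0,0,0,-0.04,-1],[0,0,0,0,0,-0.025,-1],[0,0,0,0,0,0,-1],[0,0,0,0,0,0,-1]]]}}

```text
time_s: 14.75
ee_pos: [468.9, 60.4, 48.7]
ee_rot: [179.9, 0.0, 102.5]
force: [-0.2, -0.5, -0.3]
gripper_width: 91.2
gripper_force: 0.0
```

{"name": "send_rows", "arguments": {"targets": [[[0,0,0,0,0,0,1],[0,0,0,0,0,0,1],[0,0,0,0,0,0,1],[0,0,0,0,0,0,1],[0,0,0,0,0,0,1],[0,0,0,0,0,0,1],[0,0,0,0,0,0,1],[0,0,0,0,0,0,1],[0,0,0,0,0,0,1],[0,0,0,0,0,0,1],[0,0,0,0,0,0,1],[0,0,0,0,0,0,1]]], "grip_force": 15}}

```text
time_s: 15.95
ee_pos: [469.6, 60.5, 48.4]
ee_rot: [179.9, 0.0, 102.5]
force: [3.0, 0.4, -3.0]
gripper_width: 8.7
gripper_force: 15.0
```

Gripped at 8.7 mm. I turn clockwise 77.8° and sink 3 mm along the way.

{"name": "send_rows", "arguments": {"targets": [[[0,0,-0.06,-0.002,0,-0.001,1],[0,0,-0.06,0,0,-0.001,1],[0,0,-0.06,0,0,-0.001,1],[0,0,-0.06,0,0,-0.001,1],[0,0,-0.06,0,0,-0.001,1],[0,0,-0.06,0,0,-0.001,1],[0,0,-0.06,0,0,-0.001,1],[0,0,-0.06,0,0,-0.001,1],[0,0,-0.06,0,0,-0.001,1],[0,0,-0.06,0,0,-0.001,1],[0,0,-0.06,0,0,-0.001,1],[0,0,-0.06,0,0,-0.001,1]]]}}

```text
time_s: 17.15
ee_pos: [469.3, 60.7, 45.9]
ee_rot: [179.9, -0.1, 37.5]
force: [4.6, 0.8, -3.3]
gripper_width: 8.8
gripper_force: 15.0
```

{"name": "send_rows", "arguments": {"targets": [[[0,0,-0.05,0,0,-0.001,1],[0,0,-0.04,0,0,-0.001,1],[0,0,-0.03,0,0,-0.001,1],[0,0,-0.024,0,0,0,1],[0,0,0,0,0,0,1],[0,0,0,0,0,0,1]]]}}

```text
time_s: 17.75
ee_pos: [469.2, 60.7, 45.5]
ee_rot: [180.0, -0.1, 24.8]
force: [4.9, 3.2, -3.8]
gripper_width: 9.2
gripper_force: 15.0
```

```bash
python3 -c "
from h import *
s=env.state();print(s['force'],s['torque'],s['ee_rot'],s['ee_pos'],s['time_s'])"
```

```text
[ 4.86046372  3.17251375 -3.76218878] [ 0.35734382 -0.72280285  0.04191067] [ 1.79972899e+02 -1.35900260e-01  2.47644406e+01] [469.17793574  60.70118855  45.46021365] 17.75
```

The vertical moment is only 0.04 N m, which is about the running friction, so I nudge further and look for the end stop.

{"name": "send_rows", "arguments": {"targets": [[[0,0,-0.011,0,0,0,1],[0,0,-0.011,0,0,0,1],[0,0,0,0,0,0,1],[0,0,0,0,0,0,1]]]}}

```text
time_s: 18.15
ee_pos: [469.2, 60.7, 45.5]
ee_rot: [180.0, -0.1, 22.9]
force: [4.5, 2.4, -3.0]
gripper_width: 9.5
gripper_force: 15.0
```

```bash
python3 -c "
from h import *
s=env.state();print(s['force'],s['torque'],s['ee_rot'],s['ee_pos'],s['time_s'])"
```

```text
[ 4.46780939  2.40797296 -2.9553262 ] [ 0.50752956 -0.73356731  0.47654096] [ 1.79955996e+02 -1.36175564e-01  2.28556978e+01] [469.19047175  60.66380464  45.47563507] 18.15
```

The moment jumped to 0.48 N m, so the nut is at its stop. I release, rise and check.

{"name": "send_rows", "arguments": {"targets": [[[0,0,0,0,0,0,-1],[0,0,0,0,0,0,-1],[0,0,0,0,0,0,-1],[0,0,0,0,0,0,-1],[0,0,0,0,0,0,-1],[0,0,0,0,0,0,-1],[0,0,0,0,0,0.1,-1],[0,0,0,0,0,0.2,-1],[0,0,0,0,0,0.25,-1],[0,0,0,0,0,0.2,-1],[0,0,0,0,0,0,-1],[0,0,0,0,0,0,-1]]]}}

```text
time_s: 19.35
ee_pos: [468.2, 60.3, 195.9]
ee_rot: [180.0, -0.1, 22.7]
force: [0.2, 1.2, -0.5]
gripper_width: 91.0
gripper_force: 0.0
```

```bash
python3 lid.py
python3 - <<'E'
from h import *
im,d=optics.grab_frame("scene");P=cloud("scene",d)
for r in optics.silhouettes("scene","nut_grip")[:1]:
    Q=P[r["mask"]&(d>0)];T=Q[Q[:,2]>75];print(r["conf"],len(T),np.percentile(T[:,2],98),cv2.minAreaRect(T[:,:2].astype(np.float32)))
cv2.imwrite("pics/c6.png",cv2.resize(im[130:280,180:340,::-1],(640,600)))
E
```

```text
0.6 [258.6, 226.5] 1864 [36. 49. 54. 55. 56.]
54.94259082903987 1375 ((467.9853820800781, 59.843223571777344), (67.7215576171875, 130.5800323486328), 15.576419830322266)
[466.85358075  60.2001707  193.87269301] [-1.79955492e+02  1.68923502e-01  2.27486454e+01] 19.45
0.61 118 91.70203029620409 ((466.9772033691406, 58.71947479248047), (41.00994873046875, 8.816727638244629), 24.488210678100586)
```

View pics/c6.png

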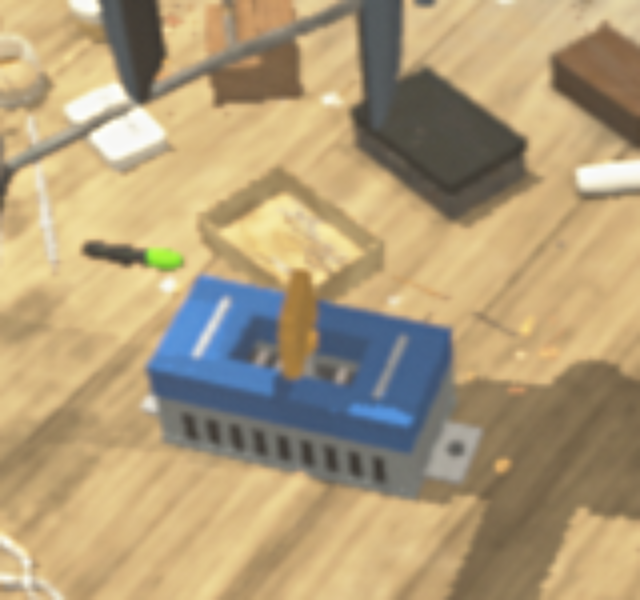

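The nut now stands across the slot (crop (297,325)) at 24.5°, where snug should read 24.8°. It has sunk 3 mm, and the lid is flat on the box. I hand in.

```bash
python3 -c "
from workcell import env
print(env.job_done())"
```

```text
the job is handed in; nothing more can be done
None
```

The job is handed in: the blue lid lies flat on the grey box, the wing nut is turned clockwise to its stop across the slot and released, and the green lid was not touched; the first pinch closed above the lid because the reported tool height read about 20 mm low, which I corrected for.

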